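Prise the stuck lint trap out of the drain filter box

TASK

The mesh lint trap is stuck fast in the filter box. With the flat pry bar resting on the box's rim and its blade under the trap's lip, press the handle down and lever that end up until it pops past both orange catches and stays up by itself, then lay the bar back on the bare shelf. Lift the trap out by its orange handle and set it down upright in the green rinsing tray, without dropping the trap or the bar and without disturbing the mug, the scoop or the box's cover.

Things in the scene. Friction and masses are not known exactly. Their poses are not given: they have to be found in the camera images.
- filter_box: Grey plastic drain filter box, open on top, screwed down: 200 mm long (its x, -110 to +90), 130 wide (y), flat rim 110 mm above the shelf. Origin: on the shelf, mid-width. The trap hangs in a 130 x 80 mm mouth (x -58 to +72). At the prising end (-x) the rim is a bare flat ledge 52 mm long. Short black hoses stand out of its -y side, to 120 mm from the middle (look only).
- fulcrum (a point): Middle of the upper outer edge of the box's ledge (box frame x -110, y 0, z 110 mm): the bar's fulcrum; axes of the box, x pointing in towards the trap. Below this edge the end wall drops plumb to the shelf, so the bar's handle can swing down. With the tip about 40 mm in, the trap pops when the bar has tilted 20 to 25 degrees, handle down (up to 20 N at the handle).
- catches (a point): Midpoint between the two orange spring catches on the rim (box frame x -30, y +52 and -52; 20 mm long, top 16 mm above the rim). Their noses overhang the trap's rolled edges by 2 mm and hold it with about 40 N together. Forced up 5 mm there, the edge pushes them out and they spring back under it: the trap then stays up, tilted about 4 degrees.
- trap_lip (a point): Mid-underside of the steel lip at the trap's -x end: a plate 28 mm long (14 either way along x), 50 wide, 4 thick; axes of the trap, parallel to the box's when seated. Seated, it is 39 mm beyond the fulcrum and 9 mm above the ledge; free edge 25 mm beyond the fulcrum, the slot beneath it closed by an upright wall 48 mm beyond. Popped past the catches, it stays about 11 mm higher.
- trap_handle (a point): Centre of the horizontal grip of the trap's orange handle: 10 mm thick (trap's x), 56 long (y), 16 high, on a post at each end (40 mm clear between them); axes of the trap. The trap's frame lies 32 mm below. The trap weighs about 300 g; its centre of mass is about 25 mm towards +x of this point.
- trap_base (a point): Middle of the underside of the trap, a steel mesh basket 122 (x) x 72 (y) x 35 mm under a 6 mm flanged frame; axes of the trap, z up. It lies 73 mm below the handle's centre and 32 mm towards +x of it.
- bar_grip (a point): Flat pry bar on the shelf (about 220 g): yellow handle 120 x 24 (y) x 16 mm (z) and straight steel blade 130 x 20 x 4 mm on the same axis. Point on the handle's axis, half-way up (8 mm above the shelf), near the balance point; x points to the blade's square tip, 170 mm ahead. The handle ends 40 mm ahead of and 80 mm behind this point.
- rinse_tray_in (a point): Centre of the inner floor of the loose green plastic tray (800 g): 220 (its x) x 160 mm (y) inside, floor 5 mm above the shelf, walls 28 mm high, 5 mm thick.
- mug: Bystander: brown ceramic mug, 82 mm across, 95 mm high; origin at the centre of its underside.
- scoop: Bystander: empty blue plastic scoop, 85 x 62 x 45 mm with a 95 mm handle along its -x; origin under the centre of its bowl.
- box_cover: Bystander: the filter box's grey cover, lying flat, 200 x 130 x 14 mm; origin at the centre of its underside.
- lint_trap: The lint trap as a whole; origin 7 mm towards -x of trap_base; axes of the trap.
- pry_bar: The pry bar as a whole; origin on the underside below the handle's middle, 20 mm behind bar_grip; same axes.
- rinse_tray: The tray as a whole; origin at the centre of its underside.

How it is judged:
On the way, in this order (a step that is already met when the one before it is completed fails the run):
1. the bar, bearing on the box's rim, levers the trap's lip up by more than 3 mm, the fingers not touching the trap (contact force between pry_bar and lint_trap above 2 N and contact force between pry_bar and filter_box above 2 N and z of trap_lip in the frame of filter_box between 0.122 and 0.14 m and contact force between the fingers and lint_trap below 0.1 N), for 0.05 s.
2. the bar lies on the shelf, let go, while the loosened trap stands proud of the catches in the box (lip more than 8 mm above its seated height) (height (world z) of bar_grip below 0.02 m and contact force between the fingers and pry_bar below 0.1 N and z of trap_lip in the frame of filter_box between 0.127 and 0.14 m and contact force between the fingers and lint_trap below 0.1 N), for 0.1 s.
At the end, for the whole second after the job is handed in: The trap stands upright (within 0.1 rad) and still with its base flat on the tray's floor (within 6 mm) inside the tray; the pry bar lies still on the shelf (grip point lower than 20 mm), touching neither tray nor trap (horizontal distance between trap_base and rinse_tray_in below 0.09 m and z of trap_base in the frame of rinse_tray_in below 0.006 m and angle between trap_base's own z axis and vertical below 0.1 rad and linear speed of each of lint_trap, pry_bar below 0.02 m/s and height (world z) of bar_grip below 0.02 m and contact force between pry_bar and rinse_tray below 0.1 N and contact force between pry_bar and lint_trap below 0.1 N).
It fails at once if the mug is moved more than 15 mm (distance of mug from where it was at the start of the episode above 0.015 m).
It fails at once if the scoop is moved more than 15 mm (distance of scoop from where it was at the start of the episode above 0.015 m).
It fails at once if the cover is moved more than 15 mm (distance of box_cover from where it was at the start of the episode above 0.015 m).
It fails at once if the trap is dropped: untouched by the fingers while more than 20 mm above the tray's floor or the shelf, away from the box (horizontal distance between trap_base and filter_box above 0.09 m and height (world z) of trap_base above 0.025 m and contact force between each of the arm, the fingers and lint_trap below 0.02 N).
It fails at once if the bar is dropped: held by nothing while its grip point is more than 40 mm above the shelf (height (world z) of bar_grip above 0.04 m and contact force between anything else and pry_bar below 0.02 N).
It also fails if it takes over 72 s, if anything falls off the work surface, if the arm or the gripper's body presses on something with over 40 N, if the wrist force passes 120 N, or if a joint passes its speed limit or range.

ROBOT

A 7-joint arm with a two-finger parallel gripper is mounted at the origin on the work surface. World frame = base frame: x ahead of the robot, y to its left, z up, the work surface at z = 0. Lengths are in m, angles in rad, forces in N, time in s.
With the tool pointing down it reaches from about 0.4 to 0.875 m from the base axis. Payload 19.3 kg.
Tool frame: the origin (TCP) lies at the very end of the fingers, on their centre line; the grasp point (between the pads) lies 19 mm behind it; z points along the fingers, y is the line along which they close (so a half turn about z gives the same grasp; the last joint's range is limited). The gripper opens to 85 mm and grips with 20 to 120 N. Pads are 22 mm wide; open, the fingers measure 114 mm over their backs; the gripper's body (76 mm by 85 mm) begins 54 mm behind the grasp point. The pads swing forward as they close: fully open they stand 13 mm farther back than shut.
Start: joints at [-1.263, 0.521, -0.036, 1.599, 0.021, 1.021, -0.113], TCP at [0.231, 0.581, 0.231] pointing down, gripper open.
Joint ranges: [-2.91, 2.91], [-0.3, 2.13], [-1.5, 1.42], [0.17, 2.43], [-1.26, 4.41], [0.16, 1.93], [-2.52, 2.52]. Speed limits (rad/s): [1.89, 1.89, 2.39, 2.39, 3.01, 3.01, 3.01].

INTERFACE

Orientations are given as [roll, pitch, yaw] about the fixed x, y, z axes, in that order (R = Rz(yaw) Ry(pitch) Rx(roll)).
In Python, from workcell import monitor, optics, job_done gives the robot as it stands.
- The arm moves only by the shell command python3 -m handwheel 'ROWS' [FORCE]. ROWS is JSON, a list of rows, each an object of numbers: "dx", "dy", "dz": the shift along the tool's x, y, z in cm; "wx", "wy", "wz": the turn, a rotation vector about the tool's x, y, z in rad; "claw": the opening in per cent of the stroke, from 0 (shut) to 100 (fully open). A call has 1 to 8 rows; each row shifts and turns the commanded pose from where the row before left it, along the tool's axes as they then stand; what a row does not reach is not made up. A row lasts 1/8 s, in which the tool goes at most 62.5 mm and 10.7 degrees, less where a joint would pass 70% of its speed; a pose out of reach is approached as far as the arm can. A call with a gripper value outside its range is refused whole. The fingers move at their own pace and stop on an object; FORCE is the grip in N (left out, the last holds). Time passes only in rows, so rows that do not move let the fingers close. It gives the time, the measured TCP pose, the force, the opening and the grip force at its end, in the units of the state.
- monitor.observe(): the state, without advancing time (a new reading comes with each control period).
- optics.grab_frame(name): name is "side" or "top"; returns a dict with "frame" (400x640x3 uint8, blue, green, red), "fovy" (degrees; the focal length in pixels is half the picture's height over the tangent of half this angle, whatever the lens; pixels are square), "cx", "cy" (the principal point, pixels), "k1" (the pictures are not rectified: a ray, as slopes to the right and down, at radius r is drawn at 1 + k1 r^2 times it, then the intrinsics apply), "R" (3x3) and "t" (3): a world point X has camera coordinates R X + t. Camera axes: x right, y down, z forward; pixel columns grow to the right and rows downward; lengths in m; the calibration is good to about 2 mm. A picture is of the moment at which its call begins. There is no depth.
- job_done(): hands the job in; it is judged then, once.
Trained networks look in the newest picture that a camera, given by its name, has taken for a name from the list of things; names that differ only in an ending like _2 or _b are one class to them, and where a whole thing is asked for, a point or a joint stands for the part that bears it (a point fixed in the world has none). Each returns a list of dicts, best first, with "p" (0 to 1); they miss things now and then, are a little off and sometimes report something else, mostly with a low value. They report only what shows in the picture. A call takes as long as a camera call.
- optics.masks_of(name, camera): "region" (400x640 bool, what is visible of it) and "rect" ([left, top, width, height] in pixels, round what is visible of it).
The state is a dict: "clock": time; "qpos": joint angles; "qd": joint speeds; "joint_efforts": joint torques, N m; "position": TCP position; "tool_rot": TCP orientation; "force": force on the tool from outside, world axes, zero at the start; "moment": the same for the moment, N m; "grip_width": finger opening in m; "finger_force": force on a finger pad.
Only numpy, scipy, OpenCV 4.12 (cv2) and the standard library are available. Lean on these libraries where they do the work, as an engineer would, in place of code of your own. Each camera call takes 0.05 s, during which the arm holds its last target. There are 200 camera calls.

## Working session

There is one attempt and no reset: what is moved stays moved. The work goes in short steps, Python scripts to look and compute and a shell command to move; the robot and the scene stay as the last step left them, time stands still between calls to the robot, and variables do not carry over. Pictures are saved under pics/ and viewed, at most 10 in all, crops included, and the job is handed in when it is done.

```bash
ls; mkdir -p pics; cat > h.py <<'E'
import numpy as np, cv2
from workcell import monitor, optics, job_done
from scipy.spatial.transform import Rotation as Ro
def grab(n):
    return optics.grab_frame(n)
def K(f):
    F=200/np.tan(np.radians(f["fovy"])/2); return np.array([[F,0,f["cx"]],[0,F,f["cy"]],[0,0,1.]])
def ray(f,uv):
    k=K(f); d=(np.array(uv,float)-k[:2,2])/k[0,0]
    r=np.linalg.norm(d); x=r
    for _ in range(30): x=r/(1+f["k1"]*x*x)
    s=d*(x/r if r>0 else 1)
    R=np.array(f["R"]);t=np.array(f["t"])
    return -R.T@t, R.T@np.array([s[0],s[1],1])
def onz(f,uv,z):
    o,d=ray(f,uv); return o+d*(z-o[2])/d[2]
def proj(f,X):
    c=np.array(f["R"])@np.array(X,float)+np.array(f["t"]); s=c[:2]/c[2]; s=s*(1+f["k1"]*(s@s)); k=K(f)
    return k[0,0]*s+k[:2,2]
E
python3 - <<'E'
from h import *
print(monitor.observe())
for n in ("top","side"):
    f=grab(n); cv2.imwrite(f"pics/{n}0.png",f["frame"]); print(n,f["fovy"],f["k1"],-np.array(f["R"]).T@f["t"],np.array(f["R"]).round(2).tolist())
    for o in "filter_box lint_trap trap_handle pry_bar rinse_tray mug scoop box_cover".split():
        for m in optics.masks_of(o,n)[:2]:
            M=m["region"].astype(np.uint8); r=cv2.minAreaRect(cv2.findNonZero(M)); print(o,round(m["p"],2),m["rect"],np.round(r[0]),np.round(r[1]),round(r[2]))
E
```

```text
pics
{'clock': 0.0, 'qpos': array([-1.26321438,  0.52203618, -0.03631528,  1.59999546,  0.02121459,
        1.02109495, -0.11283124]), 'qd': array([-0.00017892, -0.00028076,  0.00091978,  0.00011515,  0.00093478,
        0.00034705,  0.00181458]), 'joint_efforts': array([ 2.66992163e-05, -9.27098250e+01,  1.98014461e+00, -3.69925725e+01,
        1.79141562e-02,  8.20220739e-03, -4.70246800e-05]), 'position': array([0.23045877, 0.5806005 , 0.23071655]), 'tool_rot': array([-3.14044844e+00,  1.00135480e-04,  2.76376645e+00]), 'force': array([-0.32525332, -0.50869912, -0.5142394 ]), 'moment': array([ 0.01625237, -0.03011257, -0.04661416]), 'finger_force': 0.0, 'grip_width': 0.08538774881195728}
top 49.91564773045053 -0.06264873921015586 [0.46032034 0.01428623 1.14512397] [[0.02, -1.0, 0.02], [-0.99, -0.02, -0.15], [0.15, -0.01, -0.99]]
filter_box 0.64 [272.4, 181.0, 84.2, 85.5] [316. 222.] [83. 77.] 6
filter_box 0.36 [129.8, 203.1, 78.3, 95.3] [168. 252.] [70. 91.] 6
lint_trap 0.59 [278.7, 199.5, 69.3, 50.9] [313. 226.] [70. 42.] 6
trap_handle 0.87 [277.9, 200.9, 66.5, 50.0] [312. 225.] 
[... 579 characters left out ...]
[0.43446198 0.71763939 0.71075514] [[-0.97, -0.26, 0.02], [-0.18, 0.6, -0.78], [0.19, -0.76, -0.62]]
filter_box 0.61 [293.4, 184.3, 94.6, 103.8] [342. 231.] [91. 95.] 16
lint_trap 0.75 [313.2, 190.1, 61.8, 55.6] [347. 215.] [47. 56.] 22
trap_handle 0.65 [314.2, 189.0, 64.1, 54.5] [347. 215.] [47. 56.] 22
trap_handle 0.53 [336.6, 167.2, 80.9, 18.8] [378. 176.] [83. 10.] 11
pry_bar 0.96 [334.9, 165.9, 83.0, 21.5] [378. 176.] [85.  9.] 11
rinse_tray 0.56 [266.3, 341.8, 152.0, 58.2] [342. 370.] [ 58. 149.] 90
mug 0.57 [285.8, 136.3, 38.1, 41.2] [305. 156.] [41. 38.] 90
scoop 0.89 [161.3, 288.5, 92.8, 47.8] [206. 310.] [95. 40.] 6
box_cover 0.58 [212.8, 190.3, 81.0, 57.6] [251. 218.] [46. 75.] 38
```

View pics/top0.png

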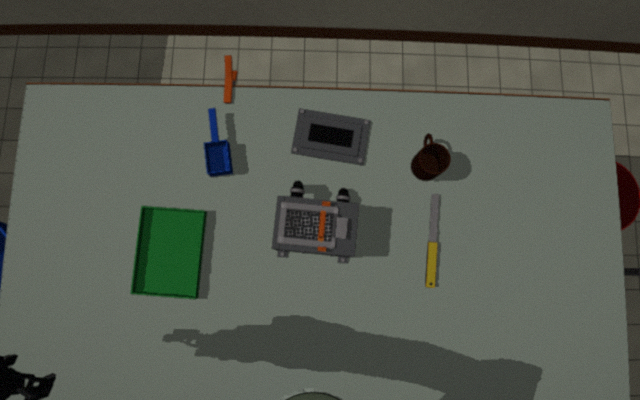

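View pics/side0.png

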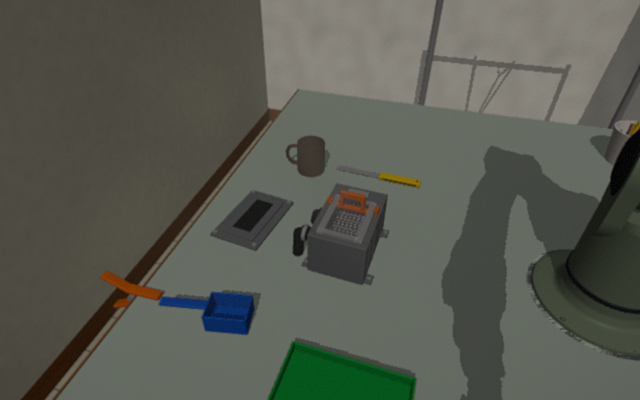

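```bash
python3 - <<'E'
from h import *
t=cv2.imread("pics/top0.png")[170:280,265:365]; s=cv2.imread("pics/side0.png")[180:290,292:392]
im=np.hstack([t,s]); im=cv2.resize(im,None,fx=4,fy=4,interpolation=cv2.INTER_CUBIC); im=cv2.convertScaleAbs(im,alpha=1.6,beta=15)
for i in range(0,800,40): cv2.line(im,(i,0),(i,6),(0,255,255),1)
for i in range(0,440,40): cv2.line(im,(0,i),(6,i),(0,255,255),1)
cv2.imwrite("pics/box.png",im)
f=grab("top"); g=f["frame"].astype(int); B,G,R=g[...,0],g[...,1],g[...,2]
hsv=cv2.cvtColor(f["frame"],cv2.COLOR_BGR2HSV)
def comp(mask,win):
    m=np.zeros_like(mask,np.uint8); l,t_,r,b=win; m[t_:b,l:r]=mask[t_:b,l:r]; return m
ye=comp((hsv[...,0]>20)&(hsv[...,0]<35)&(hsv[...,1]>120),(400,190,460,300))
P=np.array([onz(f,(u,v),.016)[:2] for v,u in np.argwhere(ye)]); c=P.mean(0); 
w,V=np.linalg.eigh(np.cov((P-c).T)); print("handle",len(P),c,V[:,1],P.min(0),P.max(0))
m=max(optics.masks_of("pry_bar","top"),key=lambda a:a["p"])["region"]
P=np.array([onz(f,(u,v),.01)[:2] for v,u in np.argwhere(m)]);c=P.mean(0);w,V=np.linalg.eigh(np.cov((P-c).T)); print("bar",c,V[:,1],P.min(0),P.max(0))
gr=comp((hsv[...,0]>50)&(hsv[...,0]<70)&(hsv[...,1]>120),(100,190,230,310))
r=cv2.minAreaRect(cv2.findNonZero(gr)); bp=cv2.boxPoints(r); print(bp.round(1).tolist(),[onz(f,p,.028)[:2].round(3).tolist() for p in bp])
print("scoop",onz(f,(216,158),.03),"mug",onz(f,(430,163),.09),"cover",onz(f,(331,136),.014))
E
```

```text
handle 428 [ 0.46469142 -0.30130878] [-0.99730608  0.07335251] [ 0.40534214 -0.31738985] [ 0.52287762 -0.28689238]
bar [ 0.51561404 -0.30496054] [-0.99737115  0.07246228] [ 0.40250463 -0.32405874] [ 0.65255568 -0.28320849]
[[130.60000610351562, 292.8999938964844], [140.0, 203.6999969482422], [206.0, 210.6999969482422], [196.60000610351562, 299.8999938964844]] [[0.372, 0.475], [0.604, 0.469], [0.59, 0.292], [0.36, 0.303]]
scoop [0.7313277  0.27404084 0.03      ] mug [ 0.71838362 -0.2813512   0.09      ] cover [ 0.8048104  -0.03168272  0.014     ]
```

View pics/box.png

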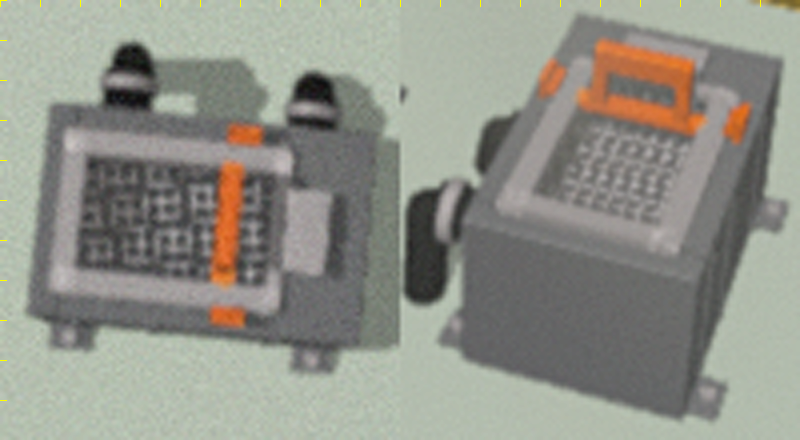

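```bash
python3 - <<'E'
from h import *
from scipy.optimize import least_squares
ft=grab("top"); fs=grab("side")
T=[((90,-65,110),(50,104)),((-110,-65,110),(378,128)),((-110,65,110),(362,348)),((90,65,110),(28,315)),((-30,-52,126),(245,134)),((-30,52,126),(228,317)),((-71,0,123),(308,232))]
S=[((-110,-65,110),(575,15)),((-110,65,110),(782,60)),((90,-65,110),(465,222)),((90,65,110),(697,275))]
T=[(p,(u/4+265,v/4+170)) for p,(u,v) in T]; S=[(p,((u-400)/4+292,v/4+180)) for p,(u,v) in S]
def W(q,p):
    c,s=np.cos(q[2]),np.sin(q[2]); p=np.array(p)/1000
    return np.array([q[0]+c*p[0]-s*p[1],q[1]+s*p[0]+c*p[1],p[2]])
def res(q,wt=1,ws=1): return np.concatenate([w*(proj(f,W(q,p))-uv) for f,L,w in((ft,T,wt),(fs,S,ws)) for p,uv in L])
for w in((1,1),(1,0),(0,1)):
    r=least_squares(res,[.52,0,1.5],args=w); q=r.x; print(w,q,res(q).reshape(-1,2).round(1).tolist())
r=least_squares(res,[.52,0,1.5]); q=r.x
print("yaw",q[2],"fulcrum",W(q,(-110,0,110)),"lip",W(q,(-71,0,119)))
# bar: side too
hsv=cv2.cvtColor(fs["frame"],cv2.COLOR_BGR2HSV); ye=(hsv[...,0]>20)&(hsv[...,0]<35)&(hsv[...,1]>120); ye[:160]=0;ye[195:]=0;ye[:,:330]=0;ye[:,425:]=0
P=np.array([onz(fs,(u,v),.012)[:2] for v,u in np.argwhere(ye)]);c=P.mean(0);w,V=np.linalg.eigh(np.cov((P-c).T)); print("handle side",len(P),c,V[:,1],P.min(0),P.max(0))
E
```

```text
(1, 1) [0.55147383 0.01558275 1.50459333] [[-0.5, -0.6], [-0.8, 0.8], [-0.9, -0.7], [-0.5, 0.0], [-0.4, 0.7], [0.0, -1.6], [-1.0, -0.6], [0.7, -2.0], [0.9, -2.2], [-0.3, -1.7], [1.7, 0.1]]
(1, 0) [0.55070809 0.01417899 1.50621524] [[0.0, -0.3], [-0.2, 1.0], [-0.2, -0.5], [0.1, 0.4], [0.1, 1.0], [0.6, -1.3], [-0.4, -0.3], [1.1, -2.3], [1.2, -2.5], [0.3, -2.0], [2.3, -0.3]]
(0, 1) [0.55215585 0.02015612 1.50499746] [[-2.4, -1.0], [-2.6, 0.4], [-2.8, -1.1], [-2.4, -0.3], [-2.3, 0.3], [-1.9, -2.0], [-2.9, -0.9], [-0.0, -1.0], [0.3, -1.1], [-1.2, -0.3], [1.0, 1.6]]
yaw 1.5045933323059848 fulcrum [ 0.54419682 -0.09417628  0.11      ] lip [ 0.54677685 -0.05526171  0.119     ]
handle side 321 [ 0.46453011 -0.29414449] [-0.99699275  0.07749489] [ 0.40622081 -0.31644354] [ 0.52547644 -0.27129216]
```

```bash
cat >> h.py <<'E'
def go(p,rpy):
    s=monitor.observe(); Rc=Ro.from_euler('xyz',s["tool_rot"]); Rt=Ro.from_euler('xyz',rpy)
    d=np.array(p)-s["position"]
    print("t",round(s["clock"],2),"turn",(Rc.inv()*Rt).as_rotvec().round(3),"shift cm after turn",(Rt.inv().apply(d)*100).round(2),"before",(Rc.inv().apply(d)*100).round(2))
E
python3 -m handwheel '[{"dx":-4.1,"dy":-3.1},{"dx":-4.1,"dy":-3.1},{"dx":-4.1,"dy":-3.1},{"dx":-4.1,"dy":-3.1},{"dx":-4.1,"dy":-3.1},{"dx":-4.1,"dy":-3.1},{"dx":-4.1,"dy":-3.1},{"dx":-4.1,"dy":-3.1}]'
python3 -m handwheel '[{"dx":-4.1,"dy":-3.1},{"dx":-4.1,"dy":-3.1},{"dx":-1.65,"dy":-4.6},{"dx":-1.65,"dy":-4.6},{"dx":-1.65,"dy":-4.6},{"dx":-1.65,"dy":-4.6},{"dx":-1.65,"dy":-4.6},{"dx":-1.65,"dy":-4.6}]'
python3 -m handwheel '[{"dx":-1.65,"dy":-4.6},{"dx":-1.65,"dy":-4.6},{"dx":-1.65,"dy":-4.6},{"wz":0.18},{"wz":0.18},{"wz":0.18},{"wz":0.18},{"wz":0.18}]'
python3 -c "
from h import *
go((.4845,-.3005,.1),(np.pi,0,-.0745)); print(monitor.observe()['qpos'])"
```

```text
t 1.1 turn [0.    0.    2.838] shift cm after turn [31.88 86.   13.13] before [-56.12 -72.55  13.14]
[-1.26320827  0.5214243  -0.03627461  1.59950518  0.02124266  1.02115006
 -0.11284949]schema error: expected keys dx, dy, dz, wx, wy, wz, claw
schema error: expected keys dx, dy, dz, wx, wy, wz, claw
schema error: expected keys dx, dy, dz, wx, wy, wz, claw
```

```bash

python3 -m handwheel '[{"dx":-4.1,"dy":-3.1,"dz":0,"wx":0,"wy":0,"wz":0,"claw":100},{"dx":-4.1,"dy":-3.1,"dz":0,"wx":0,"wy":0,"wz":0,"claw":100},{"dx":-4.1,"dy":-3.1,"dz":0,"wx":0,"wy":0,"wz":0,"claw":100},{"dx":-4.1,"dy":-3.1,"dz":0,"wx":0,"wy":0,"wz":0,"claw":100},{"dx":-4.1,"dy":-3.1,"dz":0,"wx":0,"wy":0,"wz":0,"claw":100},{"dx":-4.1,"dy":-3.1,"dz":0,"wx":0,"wy":0,"wz":0,"claw":100},{"dx":-4.1,"dy":-3.1,"dz":0,"wx":0,"wy":0,"wz":0,"claw":100},{"dx":-4.1,"dy":-3.1,"dz":0,"wx":0,"wy":0,"wz":0,"claw":100}]'
python3 -m handwheel '[{"dx":-4.1,"dy":-3.1,"dz":0,"wx":0,"wy":0,"wz":0,"claw":100},{"dx":-4.1,"dy":-3.1,"dz":0,"wx":0,"wy":0,"wz":0,"claw":100},{"dx":-1.65,"dy":-4.6,"dz":0,"wx":0,"wy":0,"wz":0,"claw":100},{"dx":-1.65,"dy":-4.6,"dz":0,"wx":0,"wy":0,"wz":0,"claw":100},{"dx":-1.65,"dy":-4.6,"dz":0,"wx":0,"wy":0,"wz":0,"claw":100},{"dx":-1.65,"dy":-4.6,"dz":0,"wx":0,"wy":0,"wz":0,"claw":100},{"dx":-1.65,"dy":-4.6,"dz":0,"wx":0,"wy":0,"wz":0,"claw":100},{"dx":-1.65,"dy":-4.6,"dz":0,"wx":0,"wy":0,"wz":0,"claw":100}]'
python3 -m handwheel '[{"dx":-1.65,"dy":-4.6,"dz":0,"wx":0,"wy":0,"wz":0,"claw":100},{"dx":-1.65,"dy":-4.6,"dz":0,"wx":0,"wy":0,"wz":0,"claw":100},{"dx":-1.65,"dy":-4.6,"dz":0,"wx":0,"wy":0,"wz":0,"claw":100},{"dx":0,"dy":0,"dz":0,"wx":0,"wy":0,"wz":0.18,"claw":70},{"dx":0,"dy":0,"dz":0,"wx":0,"wy":0,"wz":0.18,"claw":70},{"dx":0,"dy":0,"dz":0,"wx":0,"wy":0,"wz":0.18,"claw":70},{"dx":0,"dy":0,"dz":0,"wx":0,"wy":0,"wz":0.18,"claw":70},{"dx":0,"dy":0,"dz":0,"wx":0,"wy":0,"wz":0.18,"claw":70}]'
python3 -c "
from h import *
go((.4845,-.3005,.1),(np.pi,0,-.0745)); print(monitor.observe()['qpos'])"
```

```text
clock: 2.1
position: [0.4447, 0.228, 0.2315]
tool_rot: [3.141, 0.0, 2.764]
force: [0.9, 0.8, 0.3]
grip_width: 0.0856
finger_force: 0.0
clock: 3.1
position: [0.4873, -0.1531, 0.2315]
tool_rot: [3.141, 0.0, 2.764]
force: [0.3, 0.5, -0.7]
grip_width: 0.0855
finger_force: 0.0
clock: 4.1
position: [0.4826, -0.298, 0.2314]
tool_rot: [3.141, 0.0, 1.858]
force: [-1.0, -0.3, -0.4]
grip_width: 0.0596
finger_force: 0.0
t 4.1 turn [ 0.    -0.     1.932] shift cm after turn [ 0.2   0.23 13.14] before [-0.29  0.11 13.14]
[ 0.11405572  0.4676965   0.46869442  1.77405953 -0.25153759  0.95913446
  0.97201373]
```

```bash

python3 -m handwheel '[{"dx":0,"dy":0,"dz":1.6,"wx":0,"wy":0,"wz":0.176,"claw":70},{"dx":0,"dy":0,"dz":1.6,"wx":0,"wy":0,"wz":0.176,"claw":70},{"dx":0,"dy":0,"dz":1.6,"wx":0,"wy":0,"wz":0.176,"claw":70},{"dx":0,"dy":0,"dz":1.6,"wx":0,"wy":0,"wz":0.176,"claw":70},{"dx":0,"dy":0,"dz":1.6,"wx":0,"wy":0,"wz":0.176,"claw":70},{"dx":0,"dy":0,"dz":1.6,"wx":0,"wy":0,"wz":0.176,"claw":70},{"dx":0,"dy":0,"dz":1.6,"wx":0,"wy":0,"wz":0.176,"claw":70},{"dx":0,"dy":0,"dz":1.6,"wx":0,"wy":0,"wz":0.176,"claw":70}]'
python3 -m handwheel '[{"dx":0,"dy":0,"dz":1.6,"wx":0,"wy":0,"wz":0.176,"claw":70},{"dx":0,"dy":0,"dz":1.6,"wx":0,"wy":0,"wz":0.176,"claw":70},{"dx":0.2,"dy":0.2,"dz":1.0,"wx":0,"wy":0,"wz":0.172,"claw":70},{"dx":0,"dy":0,"dz":0,"wx":0,"wy":0,"wz":0,"claw":70}]'
python3 -c "
from h import *
f=grab('top'); g=grab('side'); im=np.hstack([cv2.resize(f['frame'][170:310,380:480],None,fx=4,fy=4),cv2.resize(g['frame'][100:240,330:430],None,fx=4,fy=4)]); cv2.imwrite('pics/grip.png',im)
go((.4845,-.3005,.004),(np.pi,0,-.0745)); print(monitor.observe()['qpos'])"
```

```text
clock: 5.1
position: [0.4828, -0.298, 0.1028]
tool_rot: [3.141, -0.0, 0.45]
force: [0.1, 0.3, 0.5]
grip_width: 0.0596
finger_force: 0.0
clock: 5.6
position: [0.4846, -0.2997, 0.0606]
tool_rot: [3.141, 0.001, -0.067]
force: [0.1, -0.4, -0.3]
grip_width: 0.06
finger_force: 0.0
t 5.7 turn [0.    0.    0.011] shift cm after turn [-0.02  0.06  5.76] before [-0.03  0.06  5.76]
[-0.06224202  0.84889497  0.78405397  1.8965331  -0.86013561  0.77403617
 -0.42109218]
```

View pics/grip.png

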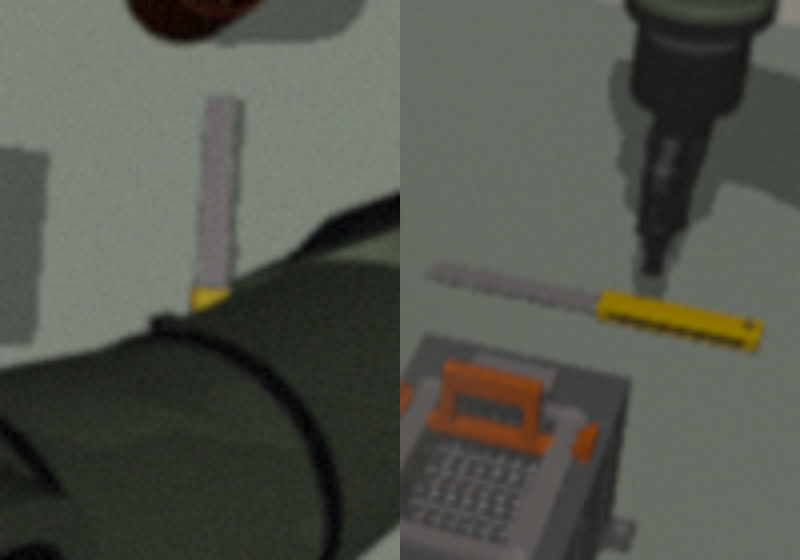

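The view shows the finger over the yellow handle (side crop ~655,270), about a third back from its front end. Descend and close.

```bash

python3 -m handwheel '[{"dx":0,"dy":0.06,"dz":2,"wx":0,"wy":0,"wz":0.01,"claw":70},{"dx":0,"dy":0,"dz":2,"wx":0,"wy":0,"wz":0,"claw":70},{"dx":0,"dy":0,"dz":1.6,"wx":0,"wy":0,"wz":0,"claw":70},{"dx":0,"dy":0,"dz":0,"wx":0,"wy":0,"wz":0,"claw":70},{"dx":0,"dy":0,"dz":0,"wx":0,"wy":0,"wz":0,"claw":10},{"dx":0,"dy":0,"dz":0,"wx":0,"wy":0,"wz":0,"claw":10},{"dx":0,"dy":0,"dz":0,"wx":0,"wy":0,"wz":0,"claw":10},{"dx":0,"dy":0,"dz":0,"wx":0,"wy":0,"wz":0,"claw":10}]' 100
python3 -m handwheel '[{"dx":0,"dy":0,"dz":0,"wx":0,"wy":0,"wz":0,"claw":10},{"dx":0,"dy":0,"dz":0,"wx":0,"wy":0,"wz":0,"claw":10},{"dx":0,"dy":0,"dz":-1,"wx":0,"wy":0,"wz":0,"claw":10},{"dx":0,"dy":0,"dz":-2,"wx":0,"wy":0,"wz":0,"claw":10},{"dx":0,"dy":0,"dz":-2,"wx":0,"wy":0,"wz":0,"claw":10},{"dx":0,"dy":0,"dz":0,"wx":0,"wy":0,"wz":0,"claw":10}]'
```

```text
clock: 6.7
position: [0.485, -0.3008, 0.0063]
tool_rot: [3.141, -0.001, -0.078]
force: [-2.4, 1.6, 11.7]
grip_width: 0.0208
finger_force: 98.7
clock: 7.45
position: [0.4856, -0.3008, 0.0572]
tool_rot: [3.141, -0.003, -0.078]
force: [-0.4, 0.8, -3.5]
grip_width: 0.021
finger_force: 98.8
```

```bash

python3 -m handwheel '[{"dx":0,"dy":0,"dz":-3.3,"wx":0,"wy":0,"wz":0,"claw":10},{"dx":0,"dy":0,"dz":-3.3,"wx":0,"wy":0,"wz":0,"claw":10},{"dx":0,"dy":0,"dz":-3.3,"wx":0,"wy":0,"wz":0,"claw":10},{"dx":0,"dy":0,"dz":0,"wx":0,"wy":0,"wz":-0.15,"claw":10},{"dx":0,"dy":0,"dz":0,"wx":0,"wy":0,"wz":-0.17,"claw":10},{"dx":0,"dy":0,"dz":0,"wx":0,"wy":0,"wz":-0.17,"claw":10},{"dx":0,"dy":0,"dz":0,"wx":0,"wy":0,"wz":-0.17,"claw":10},{"dx":0,"dy":0,"dz":0,"wx":0,"wy":0,"wz":-0.17,"claw":10}]'
python3 -m handwheel '[{"dx":0,"dy":0,"dz":0,"wx":0,"wy":0,"wz":-0.17,"claw":10},{"dx":0,"dy":0,"dz":0,"wx":0,"wy":0,"wz":-0.17,"claw":10},{"dx":0,"dy":0,"dz":0,"wx":0,"wy":0,"wz":-0.17,"claw":10},{"dx":0,"dy":0,"dz":0,"wx":0,"wy":0,"wz":-0.17,"claw":10},{"dx":0,"dy":0,"dz":0,"wx":0,"wy":0,"wz":-0.09,"claw":10},{"dx":0,"dy":0,"dz":0,"wx":0,"wy":0,"wz":0,"claw":10}]'
python3 -c "
from h import *
go((.5316,-.284,.13),(np.pi,0,1.505)); print(monitor.observe()['qpos'])"
```

```text
clock: 8.45
position: [0.4846, -0.3002, 0.154]
tool_rot: [-3.141, 0.0, 0.758]
force: [0.5, -0.7, -2.6]
grip_width: 0.0209
finger_force: 98.8
clock: 9.2
position: [0.4846, -0.3004, 0.1542]
tool_rot: [-3.142, -0.0, 1.521]
force: [0.1, 0.0, -2.5]
grip_width: 0.0209
finger_force: 98.8
t 9.2 turn [-0.    -0.     0.016] shift cm after turn [1.94 4.58 2.42] before [1.87 4.61 2.42]
[ 0.10645947  0.58490769  0.49501441  1.83805996 -0.37056293  0.81126992
  0.74109353]
```

```bash

python3 -m handwheel '[{"dx":0.6,"dy":1.5,"dz":0,"wx":0,"wy":0,"wz":0.016,"claw":10},{"dx":0.6,"dy":1.5,"dz":0,"wx":0,"wy":0,"wz":0,"claw":10},{"dx":0.7,"dy":1.6,"dz":0.4,"wx":0,"wy":0,"wz":0,"claw":10},{"dx":0,"dy":0,"dz":1,"wx":0,"wy":0,"wz":0,"claw":10},{"dx":0,"dy":0,"dz":1,"wx":0,"wy":0,"wz":0,"claw":10},{"dx":0,"dy":0,"dz":0,"wx":0,"wy":0,"wz":0,"claw":10},{"dx":0,"dy":0,"dz":0,"wx":0,"wy":0,"wz":0,"claw":10}]'
python3 - <<'E'
from h import *
f=grab('top'); g=grab('side'); np.save('f.npy',[f,g],allow_pickle=True)
s=monitor.observe(); R=Ro.from_euler('xyz',s["tool_rot"]); p=s["position"]
ax=R.apply([1,0,0]); c=p+[0,0,.0017]
print(p,s["tool_rot"])
for k,o in(('top',f),('side',g)):
    print(k,"pred tip",proj(o,c+.17*ax),"handle front",proj(o,c+.04*ax))
im=np.hstack([cv2.resize(f['frame'][180:280,330:430],None,fx=4,fy=4,interpolation=2),cv2.resize(g['frame'][120:220,320:420],None,fx=4,fy=4,interpolation=2)]); im=cv2.convertScaleAbs(im,alpha=1.5,beta=10);cv2.imwrite('pics/app.png',im)
E
```

```text
clock: 10.07
position: [0.5316, -0.2846, 0.1305]
tool_rot: [3.142, 0.0, 1.505]
force: [0.7, 0.7, -2.5]
grip_width: 0.0206
finger_force: 98.7
[ 0.53179285 -0.2844752   0.13065577] [3.14111878e+00 1.60448295e-04 1.50542456e+00]
top pred tip [366.40600743 229.29936744] handle front [420.78910541 234.09851283]
side pred tip [364.84303156 175.03671199] handle front [376.99903694 148.78849761]
```

View pics/app.png

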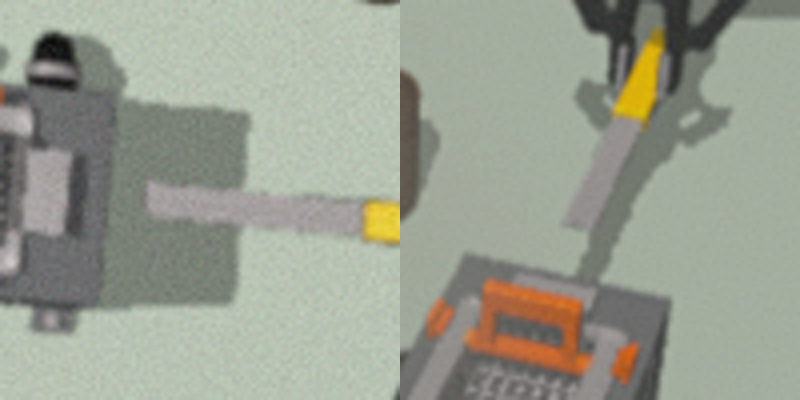

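The blade tip (top crop 147,199) agrees with the predicted position within 1 px and the bar is in line with the lip. Next: set the blade on the ledge short of the lip.

```bash

python3 -m handwheel '[{"dx":1.2,"dy":0,"dz":0,"wx":0,"wy":0,"wz":0,"claw":10},{"dx":1.2,"dy":0,"dz":0,"wx":0,"wy":0,"wz":0,"claw":10},{"dx":1.1,"dy":0,"dz":0,"wx":0,"wy":0,"wz":0,"claw":10},{"dx":0,"dy":0,"dz":0.9,"wx":0,"wy":0,"wz":0,"claw":10},{"dx":0,"dy":0,"dz":0.5,"wx":0,"wy":0,"wz":0,"claw":10},{"dx":0,"dy":0,"dz":0,"wx":0,"wy":0,"wz":0,"claw":10},{"dx":0,"dy":0,"dz":0,"wx":0,"wy":0,"wz":0,"claw":10}]'
for i in 1 2; do python3 -m handwheel '[{"dx":0,"dy":0,"dz":0.1,"wx":0,"wy":0,"wz":0,"claw":10},{"dx":0,"dy":0,"dz":0,"wx":0,"wy":0,"wz":0,"claw":10}]'; done
python3 -m handwheel '[{"dx":0,"dy":0,"dz":0.1,"wx":0,"wy":0,"wz":0,"claw":10},{"dx":0,"dy":0,"dz":0,"wx":0,"wy":0,"wz":0,"claw":10}]'
```

```text
clock: 11.05
position: [0.534, -0.2497, 0.1163]
tool_rot: [-3.142, 0.0, 1.505]
force: [0.4, 0.3, -2.8]
grip_width: 0.021
finger_force: 98.8
clock: 11.3
position: [0.5341, -0.2494, 0.1153]
tool_rot: [3.142, 0.0, 1.506]
force: [0.4, 0.7, -2.3]
grip_width: 0.0212
finger_force: 98.8
clock: 11.55
position: [0.534, -0.2493, 0.1143]
tool_rot: [-3.142, 0.0, 1.506]
force: [-0.6, -0.6, -3.1]
grip_width: 0.021
finger_force: 98.8
clock: 11.8
position: [0.534, -0.2493, 0.1132]
tool_rot: [-3.141, -0.0, 1.506]
force: [0.5, -0.7, -3.0]
grip_width: 0.021
finger_force: 98.8
```

```bash

for i in 1 2; do python3 -m handwheel '[{"dx":0,"dy":0,"dz":0.1,"wx":0,"wy":0,"wz":0,"claw":10},{"dx":0,"dy":0,"dz":0,"wx":0,"wy":0,"wz":0,"claw":10}]'|grep -E "position|^force"; done
python3 -m handwheel '[{"dx":0,"dy":0,"dz":0.1,"wx":0,"wy":0,"wz":0,"claw":10},{"dx":0,"dy":0,"dz":0,"wx":0,"wy":0,"wz":0,"claw":10}]'|grep -E "position|^force"
```

```text
position: [0.5341, -0.2493, 0.1122]
force: [-0.1, 0.9, -2.7]
position: [0.534, -0.2493, 0.1112]
force: [0.2, 0.1, -1.7]
position: [0.5341, -0.2493, 0.1103]
force: [0.0, 0.2, -2.3]
```

```bash

python3 -m handwheel '[{"dx":0,"dy":0,"dz":0.1,"wx":0,"wy":0,"wz":0,"claw":10},{"dx":0,"dy":0,"dz":0,"wx":0,"wy":0,"wz":0,"claw":10}]'|grep -E "position|^force"
python3 -m handwheel '[{"dx":0,"dy":0,"dz":0.1,"wx":0,"wy":0,"wz":0,"claw":10},{"dx":0,"dy":0,"dz":0,"wx":0,"wy":0,"wz":0,"claw":10}]'|grep -E "position|^force|tool"
```

```text
position: [0.5341, -0.2493, 0.1093]
force: [0.6, 0.2, -1.8]
position: [0.5341, -0.2493, 0.1083]
tool_rot: [3.142, 0.0, 1.506]
force: [-0.3, -0.6, -0.4]
```

```bash

python3 -m handwheel '[{"dx":0,"dy":0,"dz":-0.25,"wx":0,"wy":0,"wz":0,"claw":10},{"dx":0.6,"dy":0,"dz":0,"wx":0,"wy":0,"wz":0,"claw":10},{"dx":0.4,"dy":0,"dz":0,"wx":0,"wy":0,"wz":0,"claw":10},{"dx":0,"dy":0,"dz":0,"wx":0,"wy":0,"wz":0,"claw":10}]'|grep -E "position|^force"
python3 -m handwheel '[{"dx":0.4,"dy":0,"dz":0,"wx":0,"wy":0,"wz":0,"claw":10},{"dx":0,"dy":0,"dz":0,"wx":0,"wy":0,"wz":0,"claw":10}]'|grep -E "position|^force"
```

```text
position: [0.5348, -0.2387, 0.1108]
force: [0.6, -0.1, -2.5]
position: [0.535, -0.235, 0.1108]
force: [0.8, -0.5, -1.5]
```

```bash

python3 -m handwheel '[{"dx":0.4,"dy":0,"dz":0,"wx":0,"wy":0,"wz":0,"claw":10},{"dx":0.4,"dy":0,"dz":0,"wx":0,"wy":0,"wz":0,"claw":10},{"dx":0,"dy":0,"dz":0,"wx":0,"wy":0,"wz":0,"claw":10}]'|grep -E "position|^force"
python3 -m handwheel '[{"dx":0.3,"dy":0,"dz":0,"wx":0,"wy":0,"wz":0,"claw":10},{"dx":0,"dy":0,"dz":0,"wx":0,"wy":0,"wz":0,"claw":10}]'|grep -E "position|^force"
python3 - <<'E'
from h import *
f=grab('top'); g=grab('side')
im=np.hstack([cv2.resize(f['frame'][180:280,310:410],None,fx=4,fy=4,interpolation=2),cv2.resize(g['frame'][140:240,310:410],None,fx=4,fy=4,interpolation=2)]); im=cv2.convertScaleAbs(im,alpha=1.5,beta=10);cv2.imwrite('pics/ins.png',im)
E
```

```text
position: [0.5356, -0.2268, 0.1108]
force: [-0.6, 0.2, -1.9]
position: [0.5357, -0.2241, 0.1108]
force: [0.7, 0.5, -2.1]
```

View pics/ins.png

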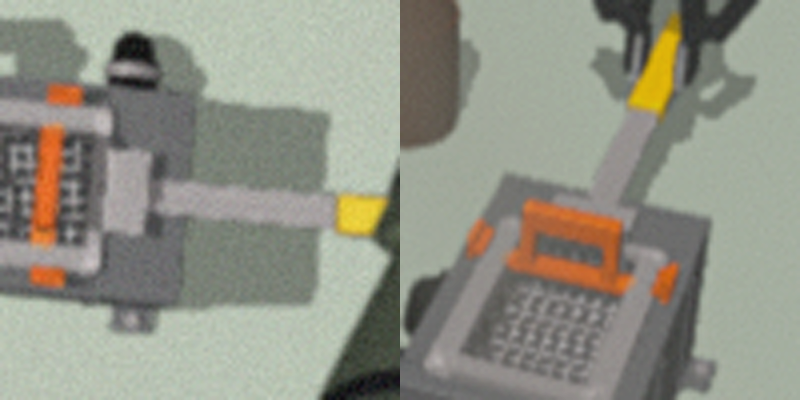

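The blade passes under the lip (top crop, edge at ~152,195) and lines up with it. Now lever about the rim edge.

```bash

python3 -m handwheel '[{"dx":0,"dy":0,"dz":0.2,"wx":0,"wy":0,"wz":0,"claw":10},{"dx":0.02,"dy":0,"dz":0.65,"wx":0,"wy":0.05,"wz":0,"claw":10},{"dx":0.02,"dy":0,"dz":0.65,"wx":0,"wy":0.05,"wz":0,"claw":10},{"dx":0,"dy":0,"dz":0,"wx":0,"wy":0,"wz":0,"claw":10}]'|grep -E "position|^force|tool"
python3 -m handwheel '[{"dx":0.02,"dy":0,"dz":0.65,"wx":0,"wy":0.05,"wz":0,"claw":10},{"dx":0.02,"dy":0,"dz":0.65,"wx":0,"wy":0.05,"wz":0,"claw":10},{"dx":0,"dy":0,"dz":0,"wx":0,"wy":0,"wz":0,"claw":10}]'|grep -E "position|^force|tool"
```

```text
position: [0.5353, -0.2246, 0.0955]
tool_rot: [-3.141, -0.1, 1.504]
force: [-0.3, -1.4, -1.4]
position: [0.5362, -0.2212, 0.0833]
tool_rot: [3.141, -0.201, 1.506]
force: [-0.8, 3.5, 7.6]
```

Contact is made; force is rising as expected. Continue.

```bash

python3 -m handwheel '[{"dx":0.02,"dy":0,"dz":0.65,"wx":0,"wy":0.05,"wz":0,"claw":10},{"dx":0.02,"dy":0,"dz":0.65,"wx":0,"wy":0.05,"wz":0,"claw":10},{"dx":0,"dy":0,"dz":0,"wx":0,"wy":0,"wz":0,"claw":10}]'|grep -E "position|^force|tool"
python3 -m handwheel '[{"dx":0.02,"dy":0,"dz":0.65,"wx":0,"wy":0.05,"wz":0,"claw":10},{"dx":0,"dy":0,"dz":0,"wx":0,"wy":0,"wz":0,"claw":10}]'|grep -E "position|^force|tool"
python3 -m handwheel '[{"dx":0.02,"dy":0,"dz":0.65,"wx":0,"wy":0.05,"wz":0,"claw":10},{"dx":0,"dy":0,"dz":0,"wx":0,"wy":0,"wz":0,"claw":10}]'|grep -E "position|^force|tool"
```

```text
position: [0.5359, -0.2191, 0.0702]
tool_rot: [-3.141, -0.298, 1.505]
force: [-0.5, -4.1, 0.5]
position: [0.5359, -0.2167, 0.0639]
tool_rot: [-3.141, -0.348, 1.505]
force: [-1.5, -2.4, -0.8]
position: [0.5361, -0.214, 0.0578]
tool_rot: [-3.141, -0.4, 1.505]
force: [-0.6, -1.1, -1.4]
```

```bash
python3 - <<'E'
from h import *
f=grab('top'); g=grab('side')
im=np.hstack([cv2.resize(f['frame'][180:280,310:410],None,fx=4,fy=4,interpolation=2),cv2.resize(g['frame'][140:240,310:410],None,fx=4,fy=4,interpolation=2)]); im=cv2.convertScaleAbs(im,alpha=1.5,beta=10);cv2.imwrite('pics/pry.png',im)
E
```

```text
(no output)
```

View pics/pry.png

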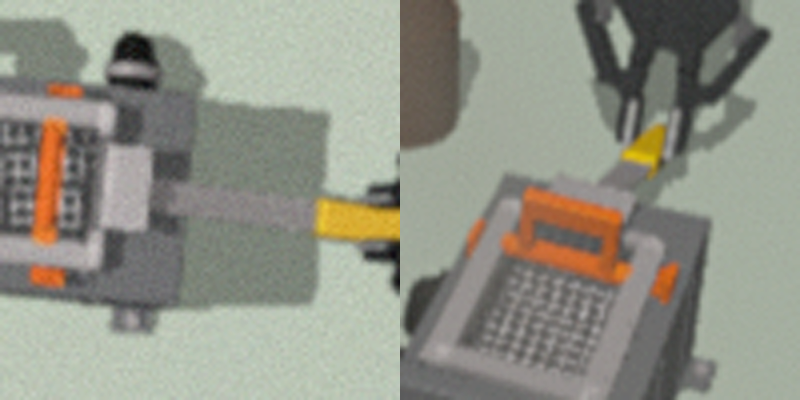

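The trap's frame now stands above both catches (handle top risen from 205 to 190 in the side crop) and the force has dropped: popped. Swing the bar back level and withdraw.

```bash

python3 -m handwheel '[{"dx":0.02,"dy":0,"dz":-0.65,"wx":0,"wy":-0.05,"wz":0,"claw":10},{"dx":0.02,"dy":0,"dz":-0.65,"wx":0,"wy":-0.05,"wz":0,"claw":10},{"dx":0.02,"dy":0,"dz":-0.65,"wx":0,"wy":-0.05,"wz":0,"claw":10},{"dx":0.02,"dy":0,"dz":-0.65,"wx":0,"wy":-0.05,"wz":0,"claw":10},{"dx":0.02,"dy":0,"dz":-0.65,"wx":0,"wy":-0.05,"wz":0,"claw":10},{"dx":0.02,"dy":0,"dz":-0.65,"wx":0,"wy":-0.05,"wz":0,"claw":10},{"dx":0.02,"dy":0,"dz":-0.65,"wx":0,"wy":-0.05,"wz":0,"claw":10},{"dx":0.02,"dy":0,"dz":-0.65,"wx":0,"wy":-0.05,"wz":0,"claw":10}]'|grep -E "position|^force|tool"
python3 -m handwheel '[{"dx":0,"dy":0,"dz":-0.3,"wx":0,"wy":0,"wz":0,"claw":10},{"dx":-0.5,"dy":0,"dz":0,"wx":0,"wy":0,"wz":0,"claw":10},{"dx":-1,"dy":0,"dz":0,"wx":0,"wy":0,"wz":0,"claw":10},{"dx":-2,"dy":0,"dz":0,"wx":0,"wy":0,"wz":0,"claw":10},{"dx":-2,"dy":0,"dz":0,"wx":0,"wy":0,"wz":0,"claw":10},{"dx":-2.5,"dy":0,"dz":0,"wx":0,"wy":0,"wz":0,"claw":10},{"dx":-2.5,"dy":0,"dz":0,"wx":0,"wy":0,"wz":0,"claw":10},{"dx":0,"dy":0,"dz":0,"wx":0,"wy":0,"wz":0,"claw":10}]'|grep -E "position|^force|tool"
python3 - <<'E'
from h import *
f=grab('top'); g=grab('side')
im=np.hstack([cv2.resize(f['frame'][180:280,260:360],None,fx=4,fy=4,interpolation=2),cv2.resize(g['frame'][140:240,310:410],None,fx=4,fy=4,interpolation=2)]); im=cv2.convertScaleAbs(im,alpha=1.5,beta=10);cv2.imwrite('pics/out.png',im)
E
```

```text
position: [0.5363, -0.2229, 0.1102]
tool_rot: [3.139, 0.003, 1.507]
force: [0.6, -1.0, -2.3]
position: [0.5276, -0.3322, 0.1118]
tool_rot: [-3.141, 0.001, 1.502]
force: [-0.1, 1.1, -3.1]
```

View pics/out.png

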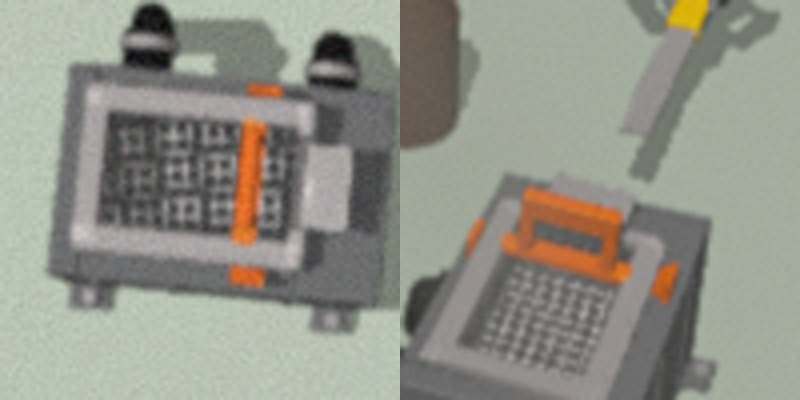

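The trap stays up on its catches with the bar withdrawn (tip at side crop 635,130). Lower the bar to the shelf here.

```bash

python3 -m handwheel '[{"dx":0,"dy":0,"dz":2.5,"wx":0,"wy":0,"wz":0,"claw":10},{"dx":0,"dy":0,"dz":2.5,"wx":0,"wy":0,"wz":0,"claw":10},{"dx":0,"dy":0,"dz":2.5,"wx":0,"wy":0,"wz":0,"claw":10},{"dx":0,"dy":0,"dz":1.5,"wx":0,"wy":0,"wz":0,"claw":10},{"dx":0,"dy":0,"dz":0.6,"wx":0,"wy":0,"wz":0,"claw":10},{"dx":0,"dy":0,"dz":0.3,"wx":0,"wy":0,"wz":0,"claw":10},{"dx":0,"dy":0,"dz":0,"wx":0,"wy":0,"wz":0,"claw":10}]'
python3 -m handwheel '[{"dx":0,"dy":0,"dz":0.3,"wx":0,"wy":0,"wz":0,"claw":10},{"dx":0,"dy":0,"dz":0.2,"wx":0,"wy":0,"wz":0,"claw":10},{"dx":0,"dy":0,"dz":0,"wx":0,"wy":0,"wz":0,"claw":10}]'
```

```text
clock: 19.35
position: [0.5291, -0.3287, 0.0134]
tool_rot: [3.141, 0.0, 1.506]
force: [0.4, -1.0, -2.1]
grip_width: 0.0211
finger_force: 98.8
clock: 19.73
position: [0.5289, -0.3285, 0.0079]
tool_rot: [-3.142, -0.0, 1.506]
force: [0.6, 0.1, -1.7]
grip_width: 0.0208
finger_force: 98.8
```

```bash

python3 -m handwheel '[{"dx":0,"dy":0,"dz":0.1,"wx":0,"wy":0,"wz":0,"claw":10},{"dx":0,"dy":0,"dz":0,"wx":0,"wy":0,"wz":0,"claw":70},{"dx":0,"dy":0,"dz":0,"wx":0,"wy":0,"wz":0,"claw":70},{"dx":0,"dy":0,"dz":0,"wx":0,"wy":0,"wz":0,"claw":70},{"dx":0,"dy":0,"dz":-2,"wx":0,"wy":0,"wz":0,"claw":70},{"dx":0,"dy":0,"dz":-5,"wx":0,"wy":0,"wz":0,"claw":70},{"dx":0,"dy":0,"dz":-5,"wx":0,"wy":0,"wz":0,"claw":70},{"dx":0,"dy":0,"dz":-5,"wx":0,"wy":0,"wz":0,"claw":70}]'
python3 -m handwheel '[{"dx":0,"dy":0,"dz":-5,"wx":0,"wy":0,"wz":0,"claw":70},{"dx":0,"dy":0,"dz":-2,"wx":0,"wy":0,"wz":0,"claw":70},{"dx":0,"dy":0,"dz":0,"wx":0,"wy":0,"wz":0,"claw":70}]'
python3 - <<'E'
from h import *
f=grab('top'); g=grab('side')
for k,o,n in(('top',f,'top'),('side',g,'side')):
    for m in optics.masks_of("trap_handle",n)[:1]: print(k,m["p"],m["rect"])
    h=cv2.cvtColor(o["frame"],cv2.COLOR_BGR2HSV); om=((h[...,0]>4)&(h[...,0]<16)&(h[...,1]>150)).astype(np.uint8); om[:175]=0; om[280:]=0; om[:,:260]=0; om[:,400:]=0
    n_,l,st,c=cv2.connectedComponentsWithStats(om); i=[j for j in range(1,n_) if st[j,4]>10]
    for j in i: print(st[j],c[j].round(1), onz(o,c[j],.16).round(4))
# predicted handle: tilt 4deg about trap +x end; box pose
q=(.5515,.0156,1.5046); c,s=np.cos(q[2]),np.sin(q[2])
H=np.array([-0.018,0,0]) 
im=np.hstack([cv2.resize(f['frame'][180:280,260:360],None,fx=4,fy=4,interpolation=2),cv2.resize(g['frame'][140:240,310:410],None,fx=4,fy=4,interpolation=2)]); cv2.imwrite('pics/free.png',cv2.convertScaleAbs(im,alpha=1.5,beta=10))
go((.55,-.02,.2265),(np.pi,0,3.075)); print(monitor.observe()["qpos"])
E
```

```text
clock: 20.72
position: [0.5287, -0.3286, 0.18]
tool_rot: [3.141, 0.0, 1.505]
force: [0.0, -0.4, -0.1]
grip_width: 0.0598
finger_force: 0.0
clock: 21.1
position: [0.5293, -0.329, 0.2497]
tool_rot: [3.138, 0.001, 1.505]
force: [-0.2, 0.5, -0.4]
grip_width: 0.0594
finger_force: 0.0
top 0.73 [276.5, 198.8, 70.4, 50.9]
[322 201   9   3  19] [325.7 202.3] [ 0.6011 -0.0164  0.16  ]
[318 210   9  31 166] [321.7 225.2] [ 0.5476 -0.0083  0.16  ]
[318 247   8   5  33] [321.6 248.6] [ 0.4942 -0.0091  0.16  ]
side 0.89 [314.1, 182.0, 60.3, 59.9]
[336 187  32  24 356] [352.3 198.5] [0.5474 0.0195 0.16  ]
[373 206   6  10  37] [375.8 210.2] [0.4921 0.0444 0.16  ]
t 21.3 turn [-1.000e-03 -1.000e-03 -1.569e+00] shift cm after turn [-0.09 30.9   1.98] before [30.9   0.14  1.99]
[ 0.10369273  0.56009413  0.54613172  1.61126418 -0.32120136  1.06228687
  0.67501324]
```

View pics/free.png

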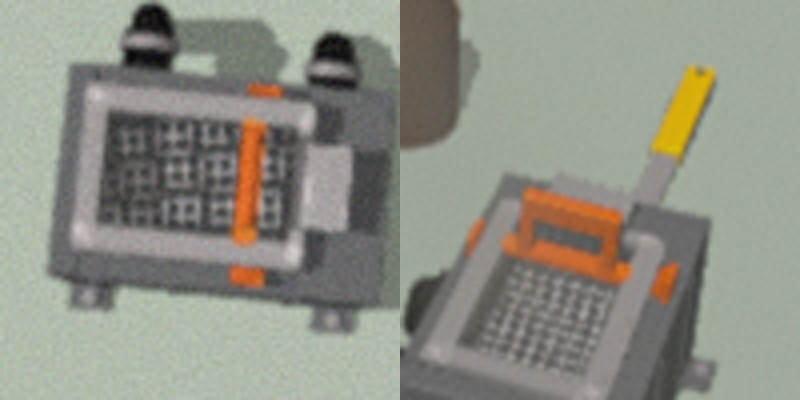

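```bash

python3 -m handwheel '[{"dx":4,"dy":0,"dz":0,"wx":0,"wy":0,"wz":0,"claw":47},{"dx":4,"dy":0,"dz":0,"wx":0,"wy":0,"wz":0,"claw":47},{"dx":4,"dy":0,"dz":0,"wx":0,"wy":0,"wz":0,"claw":47},{"dx":4,"dy":0,"dz":0,"wx":0,"wy":0,"wz":0,"claw":47},{"dx":4,"dy":0,"dz":0,"wx":0,"wy":0,"wz":0,"claw":47},{"dx":4,"dy":0,"dz":0,"wx":0,"wy":0,"wz":0,"claw":47},{"dx":4,"dy":0,"dz":0,"wx":0,"wy":0,"wz":0,"claw":47},{"dx":4,"dy":0,"dz":0,"wx":0,"wy":0,"wz":0,"claw":47}]'
python3 -m handwheel '[{"dx":0,"dy":0,"dz":0,"wx":0,"wy":0,"wz":-0.175,"claw":47},{"dx":0,"dy":0,"dz":0,"wx":0,"wy":0,"wz":-0.175,"claw":47},{"dx":0,"dy":0,"dz":0,"wx":0,"wy":0,"wz":-0.175,"claw":47},{"dx":0,"dy":0,"dz":0,"wx":0,"wy":0,"wz":-0.175,"claw":47},{"dx":0,"dy":0,"dz":0,"wx":0,"wy":0,"wz":-0.175,"claw":47},{"dx":0,"dy":0,"dz":0,"wx":0,"wy":0,"wz":-0.175,"claw":47},{"dx":0,"dy":0,"dz":0,"wx":0,"wy":0,"wz":-0.175,"claw":47},{"dx":0,"dy":0,"dz":0,"wx":0,"wy":0,"wz":-0.175,"claw":47}]'
python3 -m handwheel '[{"dx":0,"dy":0,"dz":0,"wx":0,"wy":0,"wz":-0.17,"claw":47},{"dx":0,"dy":0,"dz":0,"wx":0.07,"wy":0,"wz":0,"claw":47},{"dx":0,"dy":0,"dz":0,"wx":0,"wy":0,"wz":0,"claw":47}]'
python3 - <<'E'
from h import *
R=(Ro.from_euler('xyz',(np.pi,0,3.075))*Ro.from_rotvec([.07,0,0])).as_euler('xyz')
go((.549,-.009,.140),R); print(monitor.observe()["qpos"])
E
```

```text
clock: 22.3
position: [0.5493, -0.008, 0.2463]
tool_rot: [-3.14, 0.0, 1.506]
force: [0.8, 0.1, -0.2]
grip_width: 0.0404
finger_force: 0.0
clock: 23.3
position: [0.5493, -0.0093, 0.2462]
tool_rot: [-3.141, -0.001, 2.911]
force: [-0.1, 0.2, 0.0]
grip_width: 0.0402
finger_force: 0.0
clock: 23.68
position: [0.5494, -0.0082, 0.2462]
tool_rot: [-3.072, -0.001, 3.077]
force: [0.4, -0.1, 0.4]
grip_width: 0.04
finger_force: 0.0
t 23.68 turn [ 0.    -0.001  0.002] shift cm after turn [ 0.04  0.66 10.6 ] before [ 0.02  0.66 10.6 ]
[-0.27333927  0.39419869  0.18669736  1.78826602 -0.00306698  0.97812411
  1.40806897]
```

```bash

python3 -m handwheel '[{"dx":0,"dy":0.35,"dz":2.5,"wx":0,"wy":0,"wz":0,"claw":47},{"dx":0,"dy":0.3,"dz":2.5,"wx":0,"wy":0,"wz":0,"claw":47},{"dx":0,"dy":0,"dz":1.8,"wx":0,"wy":0,"wz":0,"claw":47},{"dx":0,"dy":0,"dz":1.8,"wx":0,"wy":0,"wz":0,"claw":47},{"dx":0,"dy":0,"dz":1,"wx":0,"wy":0,"wz":0,"claw":47},{"dx":0,"dy":0,"dz":0,"wx":0,"wy":0,"wz":0,"claw":47}]'
python3 - <<'E'
from h import *
f=grab('top'); g=grab('side')
im=np.hstack([cv2.resize(f['frame'][180:280,260:360],None,fx=4,fy=4,interpolation=2),cv2.resize(g['frame'][140:240,310:410],None,fx=4,fy=4,interpolation=2)]); cv2.imwrite('pics/hg.png',cv2.convertScaleAbs(im,alpha=1.5,beta=10))
E
```

```text
clock: 24.42
position: [0.5493, -0.0097, 0.1502]
tool_rot: [-3.072, -0.001, 3.075]
force: [-0.0, -0.5, -0.3]
grip_width: 0.0403
finger_force: 0.0
```

View pics/hg.png

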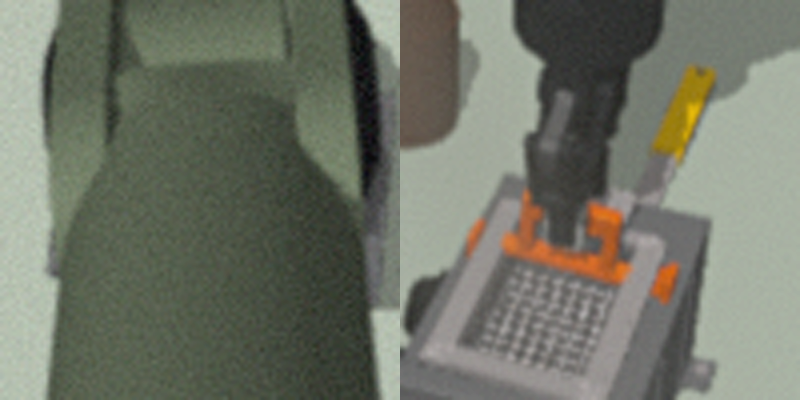

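The near finger (side crop ~565,235) straddles the orange grip midway between its posts (530, 605). Lower the last bit and close.

```bash

python3 -m handwheel '[{"dx":0,"dy":0,"dz":0.9,"wx":0,"wy":0,"wz":0,"claw":47},{"dx":0,"dy":0,"dz":0,"wx":0,"wy":0,"wz":0,"claw":0},{"dx":0,"dy":0,"dz":0,"wx":0,"wy":0,"wz":0,"claw":0},{"dx":0,"dy":0,"dz":0,"wx":0,"wy":0,"wz":0,"claw":0},{"dx":0,"dy":0,"dz":0,"wx":0,"wy":0,"wz":0,"claw":0},{"dx":0,"dy":0,"dz":0,"wx":0,"wy":0,"wz":0,"claw":0}]' 90
python3 -m handwheel '[{"dx":0,"dy":0,"dz":-0.5,"wx":0,"wy":0,"wz":0,"claw":0},{"dx":0,"dy":0,"dz":-0.5,"wx":0,"wy":0,"wz":0,"claw":0},{"dx":0,"dy":0,"dz":0,"wx":0,"wy":0,"wz":0,"claw":0}]'
```

```text
clock: 25.28
position: [0.5496, -0.0099, 0.1418]
tool_rot: [-3.072, -0.0, 3.076]
force: [-1.3, 3.4, 0.2]
grip_width: 0.0082
finger_force: 88.1
clock: 25.65
position: [0.5498, -0.0094, 0.1522]
tool_rot: [-3.072, 0.0, 3.076]
force: [-0.8, 1.3, -0.9]
grip_width: 0.0083
finger_force: 88.4
```

```bash

python3 -m handwheel '[{"dx":0,"dy":0,"dz":-0.7,"wx":-0.035,"wy":0,"wz":0,"claw":0},{"dx":0,"dy":0,"dz":-0.7,"wx":-0.035,"wy":0,"wz":0,"claw":0},{"dx":0,"dy":0,"dz":-1,"wx":0,"wy":0,"wz":0,"claw":0},{"dx":0,"dy":0,"dz":0,"wx":0,"wy":0,"wz":0,"claw":0}]'
python3 -m handwheel '[{"dx":0,"dy":0,"dz":-1.5,"wx":0,"wy":0,"wz":0,"claw":0},{"dx":0,"dy":0,"dz":-1.5,"wx":0,"wy":0,"wz":0,"claw":0},{"dx":0,"dy":0,"dz":-1.5,"wx":0,"wy":0,"wz":0,"claw":0},{"dx":0,"dy":0,"dz":-1.5,"wx":0,"wy":0,"wz":0,"claw":0},{"dx":0,"dy":0,"dz":-1.5,"wx":0,"wy":0,"wz":0,"claw":0},{"dx":0,"dy":0,"dz":0,"wx":0,"wy":0,"wz":0,"claw":0}]'
```

```text
clock: 26.15
position: [0.5502, -0.0087, 0.1764]
tool_rot: [-3.141, 0.001, 3.076]
force: [1.3, -0.4, -3.3]
grip_width: 0.0079
finger_force: 88.4
clock: 26.9
position: [0.5503, -0.0087, 0.2519]
tool_rot: [3.141, 0.002, 3.076]
force: [-0.3, -0.1, -3.8]
grip_width: 0.008
finger_force: 88.3
```

```bash

python3 -m handwheel '[{"dx":0.7,"dy":2,"dz":0,"wx":0,"wy":0,"wz":0,"claw":0},{"dx":1.3,"dy":3.9,"dz":0,"wx":0,"wy":0,"wz":0,"claw":0},{"dx":1.3,"dy":3.9,"dz":0,"wx":0,"wy":0,"wz":0,"claw":0},{"dx":1.3,"dy":3.9,"dz":0,"wx":0,"wy":0,"wz":0,"claw":0},{"dx":1.3,"dy":3.9,"dz":0,"wx":0,"wy":0,"wz":0,"claw":0},{"dx":1.3,"dy":3.9,"dz":0,"wx":0,"wy":0,"wz":0,"claw":0},{"dx":1.3,"dy":3.9,"dz":0,"wx":0,"wy":0,"wz":0,"claw":0},{"dx":1.3,"dy":3.9,"dz":0,"wx":0,"wy":0,"wz":0,"claw":0}]'
python3 -m handwheel '[{"dx":1.3,"dy":3.9,"dz":0,"wx":0,"wy":0,"wz":0,"claw":0},{"dx":1.3,"dy":3.9,"dz":0,"wx":0,"wy":0,"wz":0,"claw":0},{"dx":0.6,"dy":1.7,"dz":0,"wx":0,"wy":0,"wz":0,"claw":0},{"dx":0,"dy":0,"dz":0,"wx":0,"wy":0,"wz":0.1,"claw":0},{"dx":0,"dy":0,"dz":0,"wx":0,"wy":0,"wz":0.15,"claw":0},{"dx":0,"dy":0,"dz":0,"wx":0,"wy":0,"wz":0.15,"claw":0},{"dx":0,"dy":0,"dz":0,"wx":0,"wy":0,"wz":0.15,"claw":0},{"dx":0,"dy":0,"dz":0,"wx":0,"wy":0,"wz":0.15,"claw":0}]'
python3 -m handwheel '[{"dx":0,"dy":0,"dz":0,"wx":0,"wy":0,"wz":0.15,"claw":0},{"dx":0,"dy":0,"dz":0,"wx":0,"wy":0,"wz":0.15,"claw":0},{"dx":0,"dy":0,"dz":0,"wx":0,"wy":0,"wz":0.15,"claw":0},{"dx":0,"dy":0,"dz":0,"wx":0,"wy":0,"wz":0.15,"claw":0},{"dx":0,"dy":0,"dz":0,"wx":0,"wy":0,"wz":0.15,"claw":0},{"dx":0,"dy":0,"dz":0,"wx":0,"wy":0,"wz":0.1,"claw":0},{"dx":0,"dy":0,"dz":0,"wx":0,"wy":0,"wz":0,"claw":0},{"dx":0,"dy":0,"dz":0,"wx":0,"wy":0,"wz":0,"claw":0}]'
python3 - <<'E'
from h import *
f=grab('top'); g=grab('side'); cv2.imwrite('pics/tray_side.png',np.hstack([f['frame'][150:350,60:380],g['frame'][200:400,200:520]]))
go((.4495,.386,.068),(np.pi,0,1.53)); print(monitor.observe()["qpos"])
E
```

```text
clock: 27.9
position: [0.4706, 0.2913, 0.2502]
tool_rot: [-3.141, -0.001, 3.076]
force: [-0.2, -0.2, -2.9]
grip_width: 0.0082
finger_force: 88.3
clock: 28.9
position: [0.4457, 0.3864, 0.2502]
tool_rot: [-3.141, 0.0, 2.37]
force: [0.7, 0.0, -2.2]
grip_width: 0.0084
finger_force: 88.3
clock: 29.9
position: [0.4456, 0.3868, 0.2505]
tool_rot: [-3.141, 0.0, 1.528]
force: [-0.1, 0.5, -2.6]
grip_width: 0.0081
finger_force: 88.3
t 30.0 turn [-0.     0.    -0.003] shift cm after turn [-0.07  0.39 18.26] before [-0.07  0.39 18.26]
[-1.08900711  0.47238919  0.39139364  1.68939989 -0.20506681  1.02050418
 -0.67212459]
```

View pics/tray_side.png

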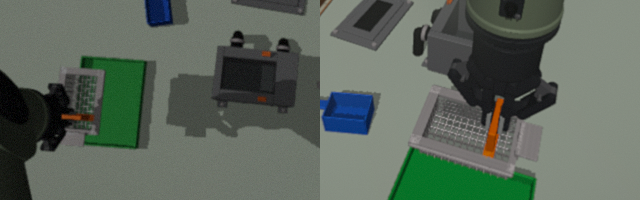

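The trap is held level over the tray, the lip end (side ~530,140) toward the robot; its leftward offset in the top view is height parallax. Lower it.

```bash

python3 -m handwheel '[{"dx":0,"dy":0.2,"dz":3,"wx":0,"wy":0,"wz":0,"claw":0},{"dx":0,"dy":0.2,"dz":4,"wx":0,"wy":0,"wz":0,"claw":0},{"dx":0,"dy":0,"dz":4,"wx":0,"wy":0,"wz":0,"claw":0},{"dx":0,"dy":0,"dz":3,"wx":0,"wy":0,"wz":0,"claw":0},{"dx":0,"dy":0,"dz":1.5,"wx":0,"wy":0,"wz":0,"claw":0},{"dx":0,"dy":0,"dz":1,"wx":0,"wy":0,"wz":0,"claw":0},{"dx":0,"dy":0,"dz":0,"wx":0,"wy":0,"wz":0,"claw":0}]'
python3 - <<'E'
from h import *
f=grab('top'); g=grab('side'); cv2.imwrite('pics/tray2.png',np.hstack([f['frame'][150:350,60:380],g['frame'][200:400,200:520]]))
E
```

```text
clock: 30.88
position: [0.4497, 0.3869, 0.0858]
tool_rot: [3.142, -0.0, 1.526]
force: [-0.3, -0.0, -3.1]
grip_width: 0.0078
finger_force: 88.3
```

```bash
python3 -m handwheel '[{"dx":0,"dy":0,"dz":0.5,"wx":0,"wy":0,"wz":0,"claw":0},{"dx":0,"dy":0,"dz":0.3,"wx":0,"wy":0,"wz":0,"claw":0},{"dx":0,"dy":0,"dz":0,"wx":0,"wy":0,"wz":0,"claw":0}]'
```

```text
clock: 31.35
position: [0.4495, 0.3868, 0.0775]
tool_rot: [-3.141, 0.0, 1.526]
force: [-0.3, 0.1, -3.4]
grip_width: 0.0079
finger_force: 88.3
```

```bash
python3 -m handwheel '[{"dx":0,"dy":0,"dz":0.4,"wx":0,"wy":0,"wz":0,"claw":0},{"dx":0,"dy":0,"dz":0.3,"wx":0,"wy":0,"wz":0,"claw":0},{"dx":0,"dy":0,"dz":0,"wx":0,"wy":0,"wz":0,"claw":0}]'|grep -E "pos|^force"
python3 -m handwheel '[{"dx":0,"dy":0,"dz":0.2,"wx":0,"wy":0,"wz":0,"claw":0},{"dx":0,"dy":0,"dz":0,"wx":0,"wy":0,"wz":0,"claw":0}]'|grep -E "pos|^force"
python3 -m handwheel '[{"dx":0,"dy":0,"dz":0.2,"wx":0,"wy":0,"wz":0,"claw":0},{"dx":0,"dy":0,"dz":0,"wx":0,"wy":0,"wz":0,"claw":0}]'|grep -E "pos|^force"
```

```text
position: [0.4494, 0.3868, 0.0704]
force: [0.4, 0.3, -2.9]
position: [0.4495, 0.3868, 0.0685]
force: [0.1, 0.7, -3.6]
position: [0.4495, 0.3868, 0.0665]
force: [0.3, 0.2, -2.7]
```

View pics/tray2.png

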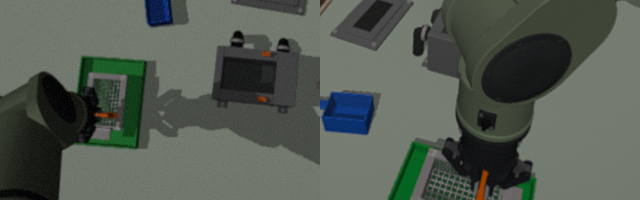

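The trap sits within the tray's walls (top ~108,105), still a little above the floor. That was my 12th view, over the 10 allowed, so I'll use numbers only from here.

```bash
for i in 1 2 3; do python3 -m handwheel '[{"dx":0,"dy":0,"dz":0.15,"wx":0,"wy":0,"wz":0,"claw":0},{"dx":0,"dy":0,"dz":0,"wx":0,"wy":0,"wz":0,"claw":0}]'|grep -E "pos|^force"; done
```

```text
position: [0.45, 0.3867, 0.0656]
force: [0.3, -2.4, 6.2]
position: [0.4501, 0.3864, 0.0653]
force: [-7.3, -9.7, 30.7]
position: [0.4501, 0.386, 0.065]
force: [-14.8, -17.6, 57.9]
```

```bash
python3 -m handwheel '[{"dx":0,"dy":0,"dz":-0.15,"wx":0,"wy":0,"wz":0,"claw":0},{"dx":0,"dy":0,"dz":-0.17,"wx":0,"wy":0,"wz":0,"claw":0},{"dx":0,"dy":0,"dz":0,"wx":0,"wy":0,"wz":0,"claw":0}]'|grep -E "pos|^force"
python3 -m handwheel '[{"dx":0,"dy":0,"dz":0,"wx":0,"wy":0,"wz":0,"claw":20},{"dx":0,"dy":0,"dz":0,"wx":0,"wy":0,"wz":0,"claw":40},{"dx":0,"dy":0,"dz":0,"wx":0,"wy":0,"wz":0,"claw":40},{"dx":0,"dy":0,"dz":-2,"wx":0,"wy":0,"wz":0,"claw":40},{"dx":0,"dy":0,"dz":-4,"wx":0,"wy":0,"wz":0,"claw":40},{"dx":0,"dy":0,"dz":-5,"wx":0,"wy":0,"wz":0,"claw":40},{"dx":0,"dy":0,"dz":-5,"wx":0,"wy":0,"wz":0,"claw":40},{"dx":0,"dy":0,"dz":0,"wx":0,"wy":0,"wz":0,"claw":40}]'
python3 - <<'E'
from h import *
for n in("top","side"):
    f=grab(n)
    for o in("lint_trap","trap_handle","rinse_tray","pry_bar"):
        for m in optics.masks_of(o,n)[:2]:
            r=m["rect"]; c=np.argwhere(m["region"]).mean(0)[::-1]; print(n,o,round(m["p"],2),r,onz(f,c,.03)[:2].round(3))
    h=cv2.cvtColor(f["frame"],cv2.COLOR_BGR2HSV); om=((h[...,0]>4)&(h[...,0]<16)&(h[...,1]>150)).astype(np.uint8)
    n_,l,st,c=cv2.connectedComponentsWithStats(om)
    for j in range(1,n_):
        if st[j,4]>40: print(" orange",st[j],onz(f,c[j],.08).round(3))
E
```

```text
position: [0.4499, 0.3869, 0.0657]
force: [0.7, -2.9, 6.7]
clock: 34.35
position: [0.4509, 0.3878, 0.2304]
tool_rot: [3.137, -0.005, 1.525]
force: [1.1, -0.1, -1.0]
grip_width: 0.0341
finger_force: 0.0
top trap_handle 0.34 [290.2, 106.8, 78.9, 58.0] [ 0.798 -0.03 ]
top trap_handle 0.29 [144.5, 222.1, 45.3, 67.8] [0.474 0.385]
top rinse_tray 0.89 [130.9, 201.1, 75.7, 100.1] [0.482 0.381]
top pry_bar 0.96 [377.0, 226.7, 92.3, 21.8] [ 0.529 -0.288]
 orange [   0   24  640   29 4180] [1.068 0.005 0.08 ]
 orange [224  56  13  47 380] [0.933 0.243 0.08 ]
 orange [412 135  38  45 643] [ 0.727 -0.285  0.08 ]
 orange [151 261  30   7 160] [0.449 0.372 0.08 ]
side lint_trap 0.76 [294.0, 357.6, 104.1, 42.3] [0.489 0.357]
side trap_handle 0.59 [294.8, 354.1, 106.1, 45.5] [0.488 0.356]
side rinse_tray 0.55 [268.9, 340.0, 148.3, 59.4] [0.507 0.342]
 orange [  22  259  141  141 2929] [0.919 0.402 0.08 ]
 orange [ 53 363  30  37  53] [0.892 0.492 0.08 ]
 orange [356 371  14  29 232] [0.449 0.379 0.08 ]
```

```bash
python3 -m handwheel '[{"dx":0,"dy":0,"dz":0,"wx":0,"wy":0,"wz":0,"claw":40},{"dx":0,"dy":0,"dz":0,"wx":0,"wy":0,"wz":0,"claw":40}]'|head -1; python3 -c "
from h import *
print(job_done())"
```

```text
clock: 35.1
the job is handed in; nothing more can be done
None
```

I handed the job in at about 35 s: the camera check put the trap in the middle of the green tray and the bar flat on the bare shelf, but the hand-in gave no verdict, and I viewed 12 pictures where 10 were allowed.

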